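# Hold the tool case's lid for its stay

### The job

The lid of the small wooden tool case keeps falling shut because the thumb nut on its brass stay is loose. Take the sharpening stone off the lid and lay it down gently, flat on the desk and clear of the case; then lift the lid to 60 degrees and finish while still holding it there, so that I can tighten the nut. Leave everything else where it is.

Things in the scene. Friction and masses are not known exactly. Their poses are not given: they have to be found in the camera images.
- hone_mid (a point): white sharpening stone, a plain bar 40 x 172 x 22 mm, about 0.38 kg, lying flat on the closed lid (its top is 60 mm above the desk), taken across its 40 mm width. Point at its centre; z up, x across, y along its length. Left of the case thin mats (from y = 0.45) lie 2 to 3 mm above the desk, flat enough to lay it on; the desk's front edge is at x = 0.36
- tool_case: small pale wooden tool case with hinged lid, 140 mm (its x) by 190 mm (its y), 60 mm high shut (box 42, lid 18), fixed to the desk. Origin under its middle, on the desk; x points from its front (pull) to its back (hinges), z up. Tools lie inside. A big black instrument case, 0.26 m high, stands to its right, face at y = 0.12; the desk is free to its left (+y)
- lid_hinge (a point): middle of the lid's hinge line, at the back of the case: 70 mm behind its middle and 42 mm above the desk; the line runs along this point's y axis. On the +y side, near it, a small slotted brass quadrant (the stay) on the lid passes a fixed thumb nut that stands 14 mm out from the case
- lid_pull (a point): grip point of the lid's pull: a dark turned wooden knob 44 mm long and up to 18 mm thick, sticking straight out of the middle of the lid's front edge. The point is on its axis, 31 mm in front of the lid's front face, 171 mm from the hinge line and 51 mm above the desk when shut; it turns with the lid. Pinched from its two sides (along the case's y), it can turn between the fingers as the lid swings
- case_lid (a joint): opening angle of the lid in rad: 0 shut, 1.047 at 60 degrees, 1.4 at the end of the stay's slot. The lid (about 0.25 kg, lifted at the pull with 1 to 2 N) swings freely and falls shut when let go
- glue_bottle_mid (a point): bystander: small white glue bottle with a red spout, 45 mm thick, 104 mm high, standing behind the case; its centre
- tape_roll_mid (a point): bystander: black tape roll, 46 mm across, 18 mm high, lying behind the case; its centre
- flux_brush_mid (a point): bystander: stubby brush with a wooden handle, 94 mm long, 21 mm thick, lying right of the case's front, against the big black instrument case; its centre

How it is judged:
By the outcome, as a careful person would: the job done as asked, in the order asked, and still so for the second after the job is handed in, while the arm keeps its last pose, push and grip.
It also fails if it takes over 51 s, if anything falls off the work surface, if the arm or the gripper's body presses on something with over 40 N, if the wrist force passes 120 N, or if a joint passes its speed limit or range.

### The arm

A 6-joint arm with a two-finger parallel gripper is mounted at the origin on a cart in front of the work surface, level with it; the furniture and walls round the work are solid. World frame = base frame: x ahead of the robot, y to its left, z up, the work surface at z = 0. Lengths are in mm, angles in degrees, forces in N, time in s.
With the tool pointing down it reaches from about 300 to 750 mm from the base axis. Payload 8.5 kg.
Tool frame: the origin (TCP) lies at the very end of the fingers, on their centre line; the grasp point (between the pads) lies 19 mm behind it; z points along the fingers, y is the line along which they close (so a half turn about z gives the same grasp; the last joint's range is limited). The gripper opens to 88 mm and grips with 3 to 60 N. Pads are 18 mm wide; open, the fingers measure 123 mm over their backs; the gripper's body (75 mm by 187 mm) begins 45 mm behind the grasp point.
Start: joints at [-80.117, 21.807, 74.336, -0, 83.858, -12.336], TCP at [207.977, -509.142, 238.748] pointing down, gripper open.
Joint ranges: [-178.18, 178.18], [-50.72, 133.34], [12.68, 142.11], [-81.47, 261.47], [9.98, 163.14], [-165.26, 165.26]. Speed limits (degrees/s): [136.94, 136.94, 180, 180, 180, 180].

### API

Orientations are given as [roll, pitch, yaw] about the fixed x, y, z axes, in that order (R = Rz(yaw) Ry(pitch) Rx(roll)).
In Python, from station import robot gives the robot as it stands.
- The arm moves only by the shell command python3 -m pendant 'ROWS' [FORCE]. ROWS is JSON, a list of rows, each an object of numbers: "tx", "ty", "tz": the shift along the world's x, y, z in m; "rx", "ry", "rz": the turn, a rotation vector about the world's x, y, z in degrees; "hand": the opening, from -1 (shut) to 1 (fully open). In form: [{"tx": .., "ty": .., "tz": .., "rx": .., "ry": .., "rz": .., "hand": ..}, ...]. A call has 1 to 12 rows; each row is the pose to reach, as a shift and turn from the pose commanded when the call began; what a row does not reach only later rows make up. A row lasts 1/10 s, in which the tool goes at most 50 mm and 8.59 degrees, less where a joint would pass 70% of its speed; a pose out of reach is approached as far as the arm can. A call with a gripper value outside its range is refused whole. The fingers move at their own pace and stop on an object; FORCE is the grip in N (left out, the last holds). Time passes only in rows, so rows that repeat a pose let the fingers close. It gives the time, the measured TCP pose, the force, the opening and the grip force at its end, in the units of the state.
- robot.observe(): the state, without advancing time (a new reading comes with each control period).
- robot.get_image(name): name is "side" or "top"; returns a dict with "color" (420x560x3 uint8, red, green, blue), "camera_matrix" (3x3 intrinsics, pixels), "k1" (the pictures are not rectified: a ray, as slopes to the right and down, at radius r is drawn at 1 + k1 r^2 times it, then the intrinsics apply), "position" and "attitude" of the camera in the world. Camera axes: x right, y up, looking along -z (the intrinsics and any distortion apply to the point x, -y, -z); pixel columns grow to the right and rows downward; lengths in mm; the calibration is good to about 2 mm. A picture is of the moment at which its call begins. There is no depth.
- robot.finish_job(): hands the job in; it is judged then, once.
Trained networks look in a picture, given as the dict that the camera call returned (one of the last four; its "shot" number tells which), for a name from the list of things; names that differ only in an ending like _2 or _b are one class to them, and where a whole thing is asked for, a point or a joint stands for the part that bears it (a point fixed in the world has none). Each returns a list of dicts, best first, with "conf" (0 to 1); they miss things now and then, are a little off and sometimes report something else, mostly with a low value. They report only what shows in the picture. A call takes as long as a camera call.
- robot.masks_of(label, picture): "pixels" (420x560 bool, what is visible of it) and "point" ([row, column] in pixels, amid what is visible of it).
- robot.pinpoint(label, picture): "point" ([row, column] in pixels: a listed point, or the origin of a listed thing).
The state is a dict: "time_s": time; "qpos": joint angles; "dq": joint speeds; "tau": joint torques, N m; "eef_pos": TCP position; "tool_rot": TCP orientation; "force": force on the tool from outside, world axes, zero at the start; "torque": the same for the moment, N m; "grip_width": finger opening in mm; "finger_force": force on a finger pad.
Only numpy, scipy, OpenCV 4.12 (cv2) and the standard library are available. Lean on these libraries where they do the work, as an engineer would, in place of code of your own. Each camera call takes 0.05 s, during which the arm holds its last target. There are 200 camera calls.

## Working session

There is one attempt and no reset: what is moved stays moved. The work goes in short steps, Python scripts to look and compute and a shell command to move; the robot and the scene stay as the last step left them, time stands still between calls to the robot, and variables do not carry over. Pictures are saved under pics/ and viewed, at most 10 in all, crops included, and the job is handed in when it is done.

```bash
mkdir -p pics; cat > h.py <<'E'
import numpy as np, cv2
from scipy.spatial.transform import Rotation as R
from station import robot
def att(im):
    a=np.array(im["attitude"],float)
    return a if a.shape==(3,3) else R.from_euler('xyz',a,degrees=True).as_matrix()
def ray(im,p):
    K=np.array(im["camera_matrix"]);u=np.array([(p[1]-K[0,2])/K[0,0],(p[0]-K[1,2])/K[1,1]])
    s=u.copy()
    for _ in range(30): s=u/(1+im["k1"]*(s@s))
    d=att(im)@np.array([s[0],-s[1],-1]); return np.array(im["position"],float),d/np.linalg.norm(d)
def onz(im,p,z):
    o,d=ray(im,p); return o+d*(z-o[2])/d[2]
def proj(im,X):
    c=att(im).T@(np.array(X,float)-np.array(im["position"]));s=np.array([c[0],-c[1]])/-c[2]
    s=s*(1+im["k1"]*(s@s));K=np.array(im["camera_matrix"]);return [K[1,1]*s[1]+K[1,2],K[0,0]*s[0]+K[0,2]]
def tri(rs):
    A=0;b=0
    for o,d in rs:
        P=np.eye(3)-np.outer(d,d);A=A+P;b=b+P@o
    return np.linalg.solve(A,b)
E
python3 - <<'E'
from h import *
np.set_printoptions(precision=1,suppress=True)
ims={n:robot.get_image(n) for n in("side","top")}
for n,im in ims.items():
    cv2.imwrite(f"pics/{n}0.png",im["color"][:,:,::-1]);print(n,im["position"],im["attitude"],im["k1"])
for l in["hone_mid","tool_case","lid_hinge","lid_pull","glue_bottle_mid","tape_roll_mid","flux_brush_mid"]:
    rs=[]
    for n,im in ims.items():
        r=robot.pinpoint(l,im)
        print(l,n,[(np.array(q["point"]),round(q["conf"],2)) for q in r[:2]])
        if r: rs.append(ray(im,r[0]["point"]))
    if len(rs)==2: print("   tri",tri(rs))
im=ims["top"]
for l in["hone_mid"]:
    m=robot.masks_of(l,im)
    if m:
        ys,xs=np.nonzero(m[0]["pixels"]);P=np.array([onz(im,(a,b),60)[:2] for a,b in zip(ys,xs)])
        print(m[0]["conf"],cv2.minAreaRect(P.astype(np.float32)))
print(robot.observe())
E
```

```text
side [-22.  523.8 663. ] [  48.1   -0.4 -112.5] 0.04234603738129938
top [385.6 248.6 892.8] [ 13.4   0.  -90.1] -0.12489358033345446
hone_mid side [(array([236.5, 249.6]), 0.58)]
hone_mid top [(array([225.6, 242.2]), 0.6)]
   tri [545.6 324.6  68.2]
tool_case side [(array([264.5, 246.9]), 0.88)]
tool_case top [(array([227.3, 238.8]), 0.69)]
   tri [552.6 333.9  -0.9]
lid_hinge side [(array([223.5, 228.7]), 0.66)]
lid_hinge top []
lid_pull side [(array([290. , 265.7]), 0.57)]
lid_pull top [(array([273.4, 237.7]), 0.59)]
   tri [452.  334.3  42.5]
glue_bottle_mid side [(array([166.7, 246.6]), 0.89)]
glue_bottle_mid top [(array([141.4, 274.9]), 0.75)]
   tri [729.2 260.4  63.4]
tape_roll_mid side [(array([214.7, 190.5]), 0.77), (array([238.5, 251.3]), 0.5)]
tape_roll_mid top [(array([159.8, 214.2]), 0.51)]
   tri [704.8 391.    7. ]
flux_brush_mid side [(array([274.8, 378.5]), 0.85)]
flux_brush_mid top [(array([280.5, 331.7]), 0.71)]
   tri [438.5 138.9   8. ]
0.81 ((546.0380249023438, 329.07440185546875), (178.37261962890625, 46.325801849365234), 79.74188995361328)
{'time_s': 0.85, 'qpos': array([-80.1,  21.8,  74.3,   0. ,  83.9, -12.3]), 'dq': array([ 0. , -0.1, -0. , -0. ,  0. ,  0. ]), 'tau': array([  0. , -43.8, -22.5,   0.1,   0. ,  -0. ]), 'eef_pos': array([ 208. , -509.1,  238.8]), 'tool_rot': array([180. ,   0. ,  22.2]), 'force': array([0.6, 0.7, 0. ]), 'torque': array([ 0., -0.,  0.]), 'finger_force': 0.0, 'grip_width': 87.67662102289167}
```

View pics/side0.png

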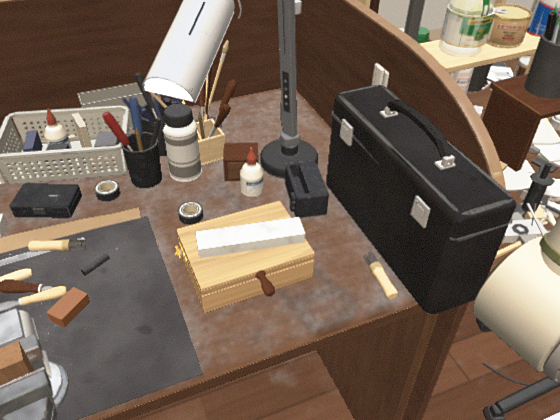

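View pics/top0.png

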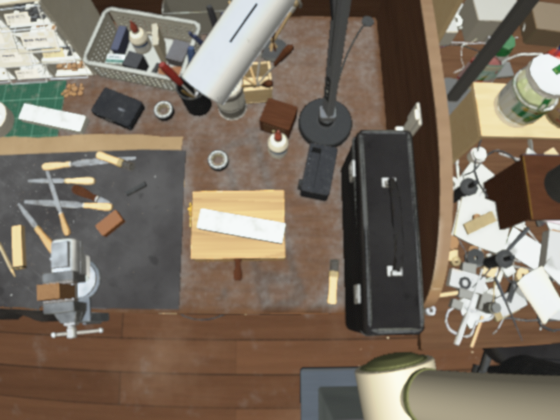

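Side view: closed case near (255,250), knob at (283,265), stone on top, free mat area to its left. The top view agrees: stone at (226,241), tilted about 10°. I'll fit the box poses to the masks in both views.

```bash
cat >> h.py <<'E'
from scipy.optimize import minimize
def hullmask(im,pts):
    m=np.zeros((420,560),np.uint8)
    q=np.array([proj(im,p)[::-1] for p in pts],np.float32)
    cv2.fillConvexPoly(m,np.round(cv2.convexHull(q)[:,0]*16).astype(np.int32),1,shift=4); return m>0
def box(x,y,yaw,sx,sy,z0,z1):
    c,s=np.cos(np.radians(yaw)),np.sin(np.radians(yaw))
    return [(x+c*a-s*b,y+s*a+c*b,z) for a in(-sx/2,sx/2) for b in(-sy/2,sy/2) for z in(z0,z1)]
def fit(views,x0,sx,sy,z0,z1):
    f=lambda v:sum(1-(h&m).sum()/(h|m).sum() for im,m in views for h in[hullmask(im,box(*v,sx,sy,z0,z1))])
    r=minimize(f,x0,method="Nelder-Mead",options=dict(initial_simplex=[np.array(x0)+d for d in([0,0,0],[12,0,0],[0,12,0],[0,0,6])],xatol=.1,fatol=1e-4))
    return r.x,r.fun,[1-f_ for f_ in [1-(hullmask(im,box(*r.x,sx,sy,z0,z1))&m).sum()/(hullmask(im,box(*r.x,sx,sy,z0,z1))|m).sum() for im,m in views]]
E
python3 - <<'E'
from h import *
np.set_printoptions(precision=1,suppress=True)
S=[];C=[]
for n in("side","top"):
    im=robot.get_image(n)
    g=lambda l:(robot.masks_of(l,im) or [{"pixels":np.zeros((420,560),bool),"conf":0}])[0]
    s,c,l=g("hone_mid"),g("tool_case"),g("case_lid");print(n,s["conf"],c["conf"],l["conf"],s["pixels"].sum(),c["pixels"].sum(),l["pixels"].sum())
    S.append((im,s["pixels"]));C.append((im,s["pixels"]|c["pixels"]|l["pixels"]))
for nm,v in(("both",S),("side",S[:1]),("top",S[1:])): print("hone",nm,fit(v,[546,327,-10],40,172,60,82))
for nm,v in(("both",C),("side",C[:1]),("top",C[1:])): print("case",nm,fit(v,[552,334,0],140,190,0,62))
E
python3 -m pendant '[{"tz":0.05},{"tz":0.1},{"tz":0.15},{"tz":0.19,"ty":0.04},{"tz":0.19,"ty":0.09,"tx":0.01},{"tz":0.19,"ty":0.14,"tx":0.02},{"tz":0.19,"ty":0.19,"tx":0.03},{"tz":0.19,"ty":0.24,"tx":0.05},{"tz":0.19,"ty":0.29,"tx":0.07},{"tz":0.19,"ty":0.33,"tx":0.09},{"tz":0.19,"ty":0.38,"tx":0.1},{"tz":0.19,"ty":0.43,"tx":0.11}]'
```

```text
side 0.84 0.86 0.65 2852 7868 5561
top 0.83 0.84 0.66 1877 4880 4639
hone both (array([543.6, 325.2, -10.3]), np.float64(0.10746280181559364), [np.float64(0.9427910052910053), np.float64(0.949746192893401)])
hone side (array([543.5, 324.9,  -9.9]), np.float64(0.05695364238410594), [np.float64(0.9430463576158941)])
hone top (array([543.3, 325.1, -10.1]), np.float64(0.04918864097363085), [np.float64(0.9508113590263692)])
case both (array([550.1, 335.6,   1. ]), np.float64(0.08729974113393801), [np.float64(0.9681118881118881), np.float64(0.9445883707541739)])
case side (array([549.8, 334.8,   0.5]), np.float64(0.031206334420121107), [np.float64(0.9687936655798789)])
case top (array([551.6, 336.2,   1.6]), np.float64(0.05219146482122261), [np.float64(0.9478085351787774)])invalid input at $[0]: expected keys tx, ty, tz, rx, ry, rz, hand
```

```bash
python3 -m pendant '[{"tx":0,"ty":0,"tz":0.05,"rx":0,"ry":0,"rz":0,"hand":1},{"tx":0,"ty":0,"tz":0.1,"rx":0,"ry":0,"rz":0,"hand":1},{"tx":0,"ty":0,"tz":0.15,"rx":0,"ry":0,"rz":0,"hand":1},{"tx":0,"ty":0.04,"tz":0.18,"rx":0,"ry":0,"rz":0,"hand":1},{"tx":0.01,"ty":0.085,"tz":0.19,"rx":0,"ry":0,"rz":6,"hand":1},{"tx":0.02,"ty":0.13,"tz":0.19,"rx":0,"ry":0,"rz":12,"hand":1},{"tx":0.03,"ty":0.175,"tz":0.19,"rx":0,"ry":0,"rz":18,"hand":1},{"tx":0.04,"ty":0.22,"tz":0.19,"rx":0,"ry":0,"rz":24,"hand":1},{"tx":0.055,"ty":0.265,"tz":0.19,"rx":0,"ry":0,"rz":30,"hand":1},{"tx":0.07,"ty":0.31,"tz":0.19,"rx":0,"ry":0,"rz":36,"hand":1},{"tx":0.085,"ty":0.355,"tz":0.19,"rx":0,"ry":0,"rz":42,"hand":1},{"tx":0.1,"ty":0.4,"tz":0.19,"rx":0,"ry":0,"rz":48,"hand":1}]'
```

```text
time_s: 2.45
eef_pos: [307.9, -107.2, 429.0]
tool_rot: [179.9, 0.0, 70.4]
force: [0.4, -0.1, 0.2]
grip_width: 88.0
finger_force: 0.0
```

```bash
python3 -m pendant '[{"tx":0.01,"ty":0.045,"tz":0,"rx":0,"ry":0,"rz":4,"hand":1},{"tx":0.02,"ty":0.09,"tz":0,"rx":0,"ry":0,"rz":9.6,"hand":1},{"tx":0.035,"ty":0.135,"tz":0,"rx":0,"ry":0,"rz":9.6,"hand":1},{"tx":0.05,"ty":0.18,"tz":0,"rx":0,"ry":0,"rz":9.6,"hand":1},{"tx":0.07,"ty":0.225,"tz":0,"rx":0,"ry":0,"rz":9.6,"hand":1},{"tx":0.095,"ty":0.265,"tz":0,"rx":0,"ry":0,"rz":9.6,"hand":1},{"tx":0.12,"ty":0.305,"tz":-0.01,"rx":0,"ry":0,"rz":9.6,"hand":1},{"tx":0.15,"ty":0.34,"tz":-0.02,"rx":0,"ry":0,"rz":9.6,"hand":1},{"tx":0.18,"ty":0.375,"tz":-0.04,"rx":0,"ry":0,"rz":9.6,"hand":1},{"tx":0.21,"ty":0.405,"tz":-0.06,"rx":0,"ry":0,"rz":9.6,"hand":1},{"tx":0.2355,"ty":0.434,"tz":-0.09,"rx":0,"ry":0,"rz":9.6,"hand":1},{"tx":0.2355,"ty":0.434,"tz":-0.135,"rx":0,"ry":0,"rz":9.6,"hand":1}]'
python3 -m pendant '[{"tx":0,"ty":0,"tz":-0.05,"rx":0,"ry":0,"rz":0,"hand":1},{"tx":0,"ty":0,"tz":-0.1,"rx":0,"ry":0,"rz":0,"hand":1},{"tx":0,"ty":0,"tz":-0.14,"rx":0,"ry":0,"rz":0,"hand":1},{"tx":0,"ty":0,"tz":-0.17,"rx":0,"ry":0,"rz":0,"hand":1},{"tx":0,"ty":0,"tz":-0.17,"rx":0,"ry":0,"rz":0,"hand":1}]'
python3 - <<'E'
from h import *
for n in("side","top"): 
    im=robot.get_image(n);c=im["color"][120:330,130:410] if n=="side" else im["color"][150:360,130:410]
    cv2.imwrite(f"pics/{n}1.png",cv2.resize(c,None,fx=2,fy=2)[:,:,::-1])
E
```

```text
time_s: 3.65
eef_pos: [546.1, 327.7, 292.0]
tool_rot: [179.9, -0.1, 79.9]
force: [1.0, -0.2, -1.6]
grip_width: 88.4
finger_force: 0.0
time_s: 4.15
eef_pos: [541.7, 324.1, 119.7]
tool_rot: [-179.6, 0.2, 79.8]
force: [-0.2, -1.3, 1.0]
grip_width: 88.4
finger_force: 0.0
```

View pics/side1.png

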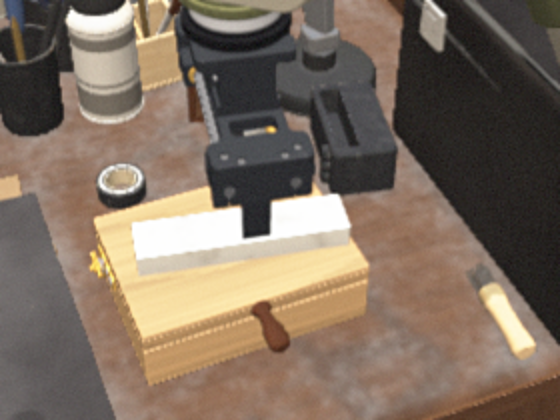

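The gripper is over the middle of the stone and square to it. I'll descend and grip.

```bash
python3 -m pendant '[{"tx":0,"ty":0,"tz":-0.03,"rx":0,"ry":0,"rz":0,"hand":1},{"tx":0,"ty":0,"tz":-0.05,"rx":0,"ry":0,"rz":0,"hand":1},{"tx":0,"ty":0,"tz":-0.06,"rx":0,"ry":0,"rz":0,"hand":1},{"tx":0,"ty":0,"tz":-0.06,"rx":0,"ry":0,"rz":0,"hand":1},{"tx":0,"ty":0,"tz":-0.06,"rx":0,"ry":0,"rz":0,"hand":-1},{"tx":0,"ty":0,"tz":-0.06,"rx":0,"ry":0,"rz":0,"hand":-1},{"tx":0,"ty":0,"tz":-0.06,"rx":0,"ry":0,"rz":0,"hand":-1},{"tx":0,"ty":0,"tz":-0.06,"rx":0,"ry":0,"rz":0,"hand":-1},{"tx":0,"ty":0,"tz":-0.06,"rx":0,"ry":0,"rz":0,"hand":-1},{"tx":0,"ty":0,"tz":-0.06,"rx":0,"ry":0,"rz":0,"hand":-1}]' 30
```

```text
time_s: 5.25
eef_pos: [543.5, 324.9, 63.8]
tool_rot: [180.0, -0.0, 79.8]
force: [-1.2, -0.9, 0.5]
grip_width: 42.1
finger_force: 0.0
```

```bash
python3 -m pendant '[{"tx":0,"ty":0,"tz":0,"rx":0,"ry":0,"rz":0,"hand":-1},{"tx":0,"ty":0,"tz":0,"rx":0,"ry":0,"rz":0,"hand":-1},{"tx":0,"ty":0,"tz":0,"rx":0,"ry":0,"rz":0,"hand":-1},{"tx":0,"ty":0,"tz":0.01,"rx":0,"ry":0,"rz":0,"hand":-1},{"tx":0,"ty":0,"tz":0.03,"rx":0,"ry":0,"rz":0,"hand":-1},{"tx":0,"ty":0,"tz":0.06,"rx":0,"ry":0,"rz":0,"hand":-1},{"tx":0,"ty":0,"tz":0.06,"rx":0,"ry":0,"rz":0,"hand":-1}]' 30
```

```text
time_s: 5.95
eef_pos: [545.1, 325.5, 127.7]
tool_rot: [179.6, -0.2, 79.8]
force: [0.8, -0.4, -2.7]
grip_width: 40.0
finger_force: 30.0
```

```bash
python3 -m pendant '[{"tx":0,"ty":0.01,"tz":0.02,"rx":0,"ry":0,"rz":4,"hand":-1},{"tx":-0.005,"ty":0.03,"tz":0.03,"rx":0,"ry":0,"rz":12,"hand":-1},{"tx":-0.01,"ty":0.05,"tz":0.03,"rx":0,"ry":0,"rz":20,"hand":-1},{"tx":-0.015,"ty":0.07,"tz":0.03,"rx":0,"ry":0,"rz":28,"hand":-1},{"tx":-0.02,"ty":0.09,"tz":0.03,"rx":0,"ry":0,"rz":36,"hand":-1},{"tx":-0.025,"ty":0.11,"tz":0.03,"rx":0,"ry":0,"rz":44,"hand":-1},{"tx":-0.03,"ty":0.13,"tz":0.03,"rx":0,"ry":0,"rz":52,"hand":-1},{"tx":-0.04,"ty":0.15,"tz":0.03,"rx":0,"ry":0,"rz":60,"hand":-1},{"tx":-0.05,"ty":0.17,"tz":0.03,"rx":0,"ry":0,"rz":68,"hand":-1},{"tx":-0.053,"ty":0.185,"tz":0.03,"rx":0,"ry":0,"rz":76,"hand":-1},{"tx":-0.053,"ty":0.19,"tz":0.03,"rx":0,"ry":0,"rz":84,"hand":-1},{"tx":-0.053,"ty":0.19,"tz":0.03,"rx":0,"ry":0,"rz":92,"hand":-1}]'
python3 -m pendant '[{"tx":0,"ty":0,"tz":0,"rx":0,"ry":0,"rz":6,"hand":-1},{"tx":0,"ty":0,"tz":-0.02,"rx":0,"ry":0,"rz":8,"hand":-1},{"tx":0,"ty":0,"tz":-0.05,"rx":0,"ry":0,"rz":8,"hand":-1},{"tx":0,"ty":0,"tz":-0.08,"rx":0,"ry":0,"rz":8,"hand":-1},{"tx":0,"ty":0,"tz":-0.11,"rx":0,"ry":0,"rz":8,"hand":-1},{"tx":0,"ty":0,"tz":-0.12,"rx":0,"ry":0,"rz":8,"hand":-1},{"tx":0,"ty":0,"tz":-0.12,"rx":0,"ry":0,"rz":8,"hand":-1}]'
python3 - <<'E'
from h import *
for n in("side","top"):
    im=robot.get_image(n);c=im["color"][180:390,0:280] if n=="side" else im["color"][150:360,60:340]
    cv2.imwrite(f"pics/{n}2.png",cv2.resize(c,None,fx=2,fy=2)[:,:,::-1])
E
```

```text
time_s: 7.15
eef_pos: [489.7, 515.5, 151.8]
tool_rot: [-179.9, -0.1, 172.2]
force: [-0.5, -0.6, -2.9]
grip_width: 39.9
finger_force: 30.0
time_s: 7.85
eef_pos: [489.8, 514.3, 31.6]
tool_rot: [-179.9, -0.2, 179.8]
force: [0.1, 0.0, -2.6]
grip_width: 40.0
finger_force: 30.0
```

View pics/side2.png

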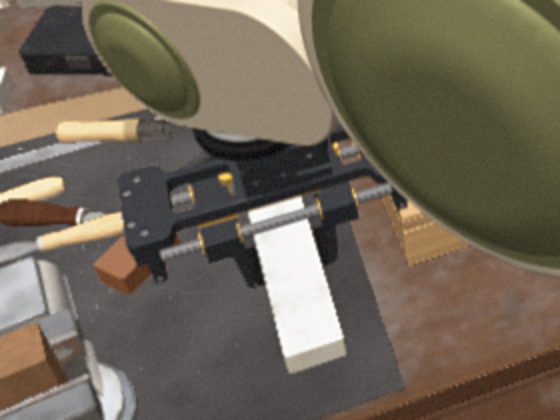

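View pics/top2.png

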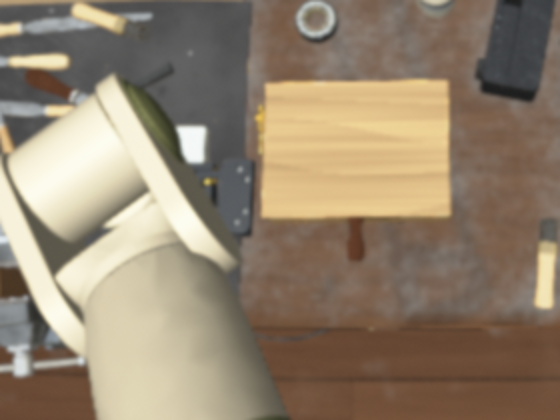

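The stone is gripped level over clear mat (side crop, about (300,280)). I'll lower it slowly until it touches.

```bash
python3 -m pendant '[{"tx":0,"ty":0,"tz":-0.008,"rx":0,"ry":0,"rz":0,"hand":-1},{"tx":0,"ty":0,"tz":-0.014,"rx":0,"ry":0,"rz":0,"hand":-1},{"tx":0,"ty":0,"tz":-0.019,"rx":0,"ry":0,"rz":0,"hand":-1},{"tx":0,"ty":0,"tz":-0.022,"rx":0,"ry":0,"rz":0,"hand":-1},{"tx":0,"ty":0,"tz":-0.024,"rx":0,"ry":0,"rz":0,"hand":-1},{"tx":0,"ty":0,"tz":-0.025,"rx":0,"ry":0,"rz":0,"hand":-1},{"tx":0,"ty":0,"tz":-0.025,"rx":0,"ry":0,"rz":0,"hand":-1}]'
python3 -m pendant '[{"tx":0,"ty":0,"tz":-0.0005,"rx":0,"ry":0,"rz":0,"hand":-1},{"tx":0,"ty":0,"tz":-0.001,"rx":0,"ry":0,"rz":0,"hand":-1},{"tx":0,"ty":0,"tz":-0.0015,"rx":0,"ry":0,"rz":0,"hand":-1},{"tx":0,"ty":0,"tz":-0.0015,"rx":0,"ry":0,"rz":0,"hand":-1}]'
```

```text
time_s: 8.65
eef_pos: [490.5, 514.9, 8.7]
tool_rot: [180.0, 0.0, 179.8]
force: [-0.2, 0.1, -3.0]
grip_width: 39.8
finger_force: 30.0
time_s: 9.05
eef_pos: [490.5, 514.8, 7.2]
tool_rot: [-180.0, -0.0, 179.8]
force: [0.4, -0.3, -3.5]
grip_width: 39.6
finger_force: 30.0
```

```bash
python3 -m pendant '[{"tx":0,"ty":0,"tz":-0.0005,"rx":0,"ry":0,"rz":0,"hand":-1},{"tx":0,"ty":0,"tz":-0.001,"rx":0,"ry":0,"rz":0,"hand":-1},{"tx":0,"ty":0,"tz":-0.001,"rx":0,"ry":0,"rz":0,"hand":-1}]'
python3 -m pendant '[{"tx":0,"ty":0,"tz":-0.0005,"rx":0,"ry":0,"rz":0,"hand":-1},{"tx":0,"ty":0,"tz":-0.0005,"rx":0,"ry":0,"rz":0,"hand":-1},{"tx":0,"ty":0,"tz":-0.0005,"rx":0,"ry":0,"rz":0,"hand":-1}]'
```

```text
time_s: 9.35
eef_pos: [490.5, 514.9, 7.1]
tool_rot: [180.0, 0.0, 179.8]
force: [-3.0, -3.3, 5.6]
grip_width: 40.1
finger_force: 30.0
time_s: 9.65
eef_pos: [490.5, 514.9, 7.1]
tool_rot: [180.0, 0.0, 179.8]
force: [-4.1, -3.3, 8.5]
grip_width: 39.9
finger_force: 30.0
```

Touched down. I'll ease the push, open the fingers and rise.

```bash
python3 -m pendant '[{"tx":0,"ty":0,"tz":0.001,"rx":0,"ry":0,"rz":0,"hand":-1},{"tx":0,"ty":0,"tz":0.001,"rx":0,"ry":0,"rz":0,"hand":0.4},{"tx":0,"ty":0,"tz":0.001,"rx":0,"ry":0,"rz":0,"hand":0.4},{"tx":0,"ty":0,"tz":0.001,"rx":0,"ry":0,"rz":0,"hand":0.4},{"tx":0,"ty":0,"tz":0.001,"rx":0,"ry":0,"rz":0,"hand":0.4},{"tx":0,"ty":0,"tz":0.001,"rx":0,"ry":0,"rz":0,"hand":0.4}]'
```

```text
time_s: 10.25
eef_pos: [490.5, 514.9, 6.7]
tool_rot: [180.0, 0.0, 179.8]
force: [0.3, 0.2, 1.0]
grip_width: 61.4
finger_force: 0.0
```

```bash
python3 -m pendant '[{"tx":0,"ty":0,"tz":0.02,"rx":0,"ry":0,"rz":0,"hand":0.4},{"tx":0,"ty":0,"tz":0.05,"rx":0,"ry":0,"rz":0,"hand":0.4},{"tx":0,"ty":0,"tz":0.1,"rx":0,"ry":0,"rz":0,"hand":0.4},{"tx":0,"ty":0,"tz":0.15,"rx":0,"ry":0,"rz":0,"hand":0.4},{"tx":0,"ty":0,"tz":0.18,"rx":0,"ry":0,"rz":0,"hand":0.4},{"tx":0,"ty":0,"tz":0.18,"rx":0,"ry":0,"rz":0,"hand":0.4}]'
python3 - <<'E'
from h import *
np.set_printoptions(precision=1,suppress=True)
im=robot.get_image("top")
c=robot.masks_of("tool_case",im);l=robot.masks_of("case_lid",im);k=robot.pinpoint("lid_pull",im);km=robot.masks_of("lid_pull",im)
print(k,[m["conf"] for m in c+l+km],[m["pixels"].sum() for m in c+l+km])
if k: print(onz(im,k[0]["point"],51))
if c:
    m=c[0]["pixels"]|(l[0]["pixels"] if l else False); m=cv2.morphologyEx(m.astype(np.uint8),cv2.MORPH_OPEN,np.ones((19,19)))>0
    print(fit([(im,m)],[550,335,1],140,190,0,60))
# knob axis from dark pixels near expected place
hsv=cv2.cvtColor(im["color"],cv2.COLOR_RGB2GRAY)
r,cc=map(int,proj(im,(449,334,51)));print(r,cc)
cv2.imwrite("pics/top3.png",cv2.resize(im["color"][175:315,140:320],None,fx=4,fy=4)[:,:,::-1])
s=robot.get_image("side");cv2.imwrite("pics/side3.png",cv2.resize(s["color"][180:390,60:340],None,fx=2,fy=2)[:,:,::-1])
E
```

```text
time_s: 10.85
eef_pos: [491.6, 515.8, 192.5]
tool_rot: [179.7, 0.4, 179.8]
force: [-0.3, -0.1, 0.1]
grip_width: 61.7
finger_force: 0.0
[{'point': [273.2, 235.1], 'conf': 0.85}] [0.7, 0.97, 0.93] [np.int64(6700), np.int64(6431), np.int64(6514)]
[451.6 338.4  51. ]
(array([550.8, 335.6,   0.2]), np.float64(0.02653424251408243), [np.float64(0.9734657574859176)])
274 237
```

View pics/top3.png

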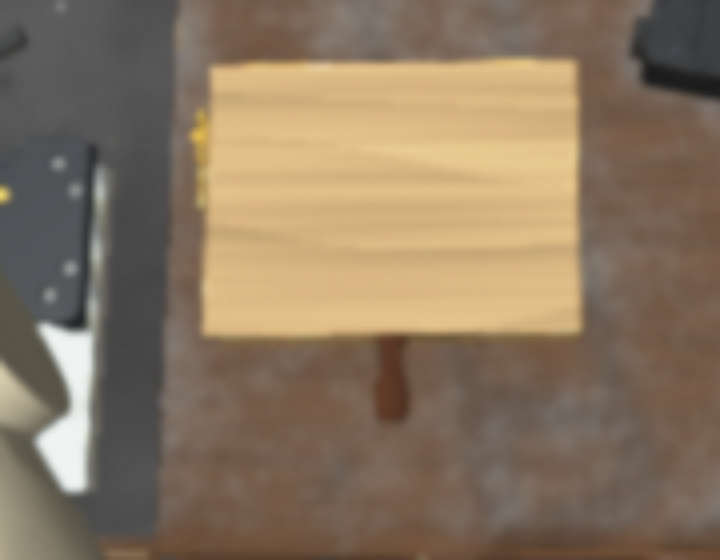

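View pics/side3.png

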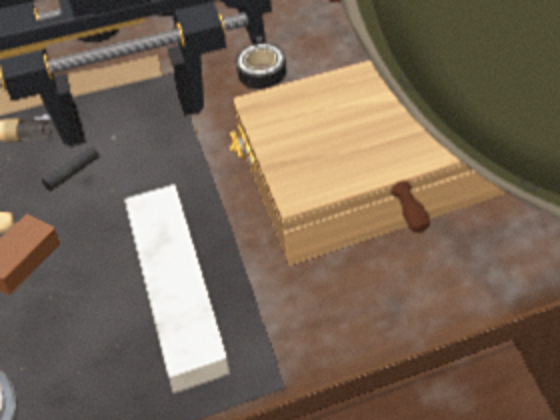

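Side crop: stone flat on the mat around (175,290), clear of the case. Top crop: knob axis at x≈391, which gives y ≈ 333 mm. I'll move over the pull.

```bash
python3 -m pendant '[{"tx":-0.01,"ty":-0.04,"tz":0,"rx":0,"ry":0,"rz":0,"hand":0.4},{"tx":-0.02,"ty":-0.085,"tz":0,"rx":0,"ry":0,"rz":0,"hand":0.4},{"tx":-0.03,"ty":-0.13,"tz":0,"rx":0,"ry":0,"rz":0,"hand":0.4},{"tx":-0.04,"ty":-0.165,"tz":0,"rx":0,"ry":0,"rz":0,"hand":0.4},{"tx":-0.0405,"ty":-0.182,"tz":-0.01,"rx":0,"ry":0,"rz":0,"hand":0.4},{"tx":-0.0405,"ty":-0.182,"tz":-0.04,"rx":0,"ry":0,"rz":0,"hand":0.4},{"tx":-0.0405,"ty":-0.182,"tz":-0.08,"rx":0,"ry":0,"rz":0,"hand":0.4},{"tx":-0.0405,"ty":-0.182,"tz":-0.11,"rx":0,"ry":0,"rz":0,"hand":0.4},{"tx":-0.0405,"ty":-0.182,"tz":-0.11,"rx":0,"ry":0,"rz":0,"hand":0.4},{"tx":-0.0405,"ty":-0.182,"tz":-0.11,"rx":0,"ry":0,"rz":0,"hand":0.4}]'
python3 - <<'E'
from h import *
im=robot.get_image("side");cv2.imwrite("pics/side4.png",cv2.resize(im["color"][170:380,110:390],None,fx=2,fy=2)[:,:,::-1])
E
```

```text
time_s: 12.15
eef_pos: [450.1, 332.9, 77.0]
tool_rot: [-180.0, -0.0, 179.8]
force: [0.7, 1.0, 1.1]
grip_width: 61.8
finger_force: 0.0
```

View pics/side4.png

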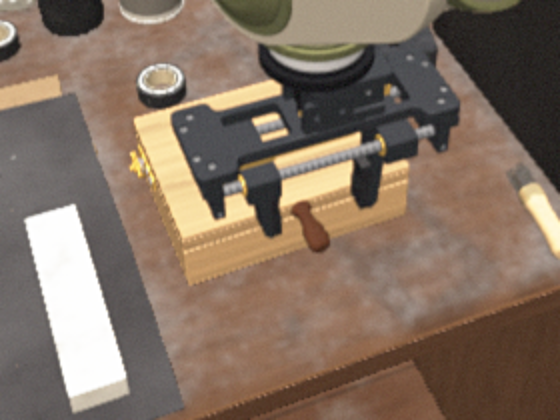

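The fingers straddle the knob (side crop, about (312,228)). I'll descend 45 mm and close with 15 N.

```bash
python3 -m pendant '[{"tx":0,"ty":0,"tz":-0.02,"rx":0,"ry":0,"rz":0,"hand":0.4},{"tx":0,"ty":0,"tz":-0.04,"rx":0,"ry":0,"rz":0,"hand":0.4},{"tx":0,"ty":0,"tz":-0.045,"rx":0,"ry":0,"rz":0,"hand":0.4},{"tx":0,"ty":0,"tz":-0.045,"rx":0,"ry":0,"rz":0,"hand":-1},{"tx":0,"ty":0,"tz":-0.045,"rx":0,"ry":0,"rz":0,"hand":-1},{"tx":0,"ty":0,"tz":-0.045,"rx":0,"ry":0,"rz":0,"hand":-1},{"tx":0,"ty":0,"tz":-0.045,"rx":0,"ry":0,"rz":0,"hand":-1},{"tx":0,"ty":0,"tz":-0.045,"rx":0,"ry":0,"rz":0,"hand":-1},{"tx":0,"ty":0,"tz":-0.045,"rx":0,"ry":0,"rz":0,"hand":-1},{"tx":0,"ty":0,"tz":-0.045,"rx":0,"ry":0,"rz":0,"hand":-1},{"tx":0,"ty":0,"tz":-0.045,"rx":0,"ry":0,"rz":0,"hand":-1},{"tx":0,"ty":0,"tz":-0.045,"rx":0,"ry":0,"rz":0,"hand":-1}]' 15
```

```text
time_s: 13.4
eef_pos: [450.1, 333.8, 32.1]
tool_rot: [179.9, 0.1, 179.8]
force: [-0.7, 5.6, -0.6]
grip_width: 16.6
finger_force: 14.7
```

```bash
python3 -m pendant '[{"tx":0,"ty":0.001,"tz":0.002,"rx":0,"ry":0,"rz":0,"hand":-1},{"tx":0.0005,"ty":0.0015,"tz":0.0075,"rx":0,"ry":0,"rz":0,"hand":-1},{"tx":0.0014,"ty":0.0015,"tz":0.0149,"rx":0,"ry":0,"rz":0,"hand":-1},{"tx":0.0027,"ty":0.0015,"tz":0.0223,"rx":0,"ry":0,"rz":0,"hand":-1},{"tx":0.0042,"ty":0.0015,"tz":0.0296,"rx":0,"ry":0,"rz":0,"hand":-1},{"tx":0.0061,"ty":0.0015,"tz":0.0369,"rx":0,"ry":0,"rz":0,"hand":-1},{"tx":0.0082,"ty":0.0015,"tz":0.044,"rx":0,"ry":0,"rz":0,"hand":-1},{"tx":0.0107,"ty":0.0015,"tz":0.051,"rx":0,"ry":0,"rz":0,"hand":-1},{"tx":0.0134,"ty":0.0015,"tz":0.0579,"rx":0,"ry":0,"rz":0,"hand":-1},{"tx":0.0165,"ty":0.0015,"tz":0.0647,"rx":0,"ry":0,"rz":0,"hand":-1},{"tx":0.0198,"ty":0.0015,"tz":0.0714,"rx":0,"ry":0,"rz":0,"hand":-1},{"tx":0.0198,"ty":0.0015,"tz":0.0714,"rx":0,"ry":0,"rz":0,"hand":-1}]'
python3 - <<'E'
from h import *
im=robot.get_image("side");cv2.imwrite("pics/side5.png",cv2.resize(im["color"][150:360,110:390],None,fx=2,fy=2)[:,:,::-1])
E
```

```text
time_s: 14.6
eef_pos: [469.9, 334.2, 104.2]
tool_rot: [-180.0, 0.0, 179.8]
force: [-2.3, -5.0, -0.4]
grip_width: 16.2
finger_force: 14.9
```

View pics/side5.png

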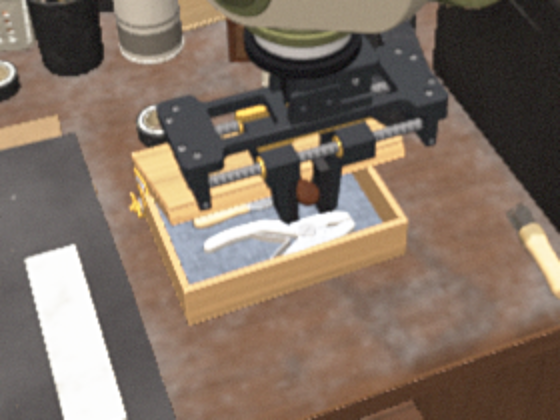

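The lid follows at about 25° with the knob between the fingers. I'll go on to 60°.

```bash
python3 -m pendant '[{"tx":0.0037,"ty":-0.0007,"tz":0.0065,"rx":0,"ry":0,"rz":0,"hand":-1},{"tx":0.0076,"ty":-0.0007,"tz":0.0129,"rx":0,"ry":0,"rz":0,"hand":-1},{"tx":0.0119,"ty":-0.0007,"tz":0.0191,"rx":0,"ry":0,"rz":0,"hand":-1},{"tx":0.0163,"ty":-0.0007,"tz":0.0251,"rx":0,"ry":0,"rz":0,"hand":-1},{"tx":0.0211,"ty":-0.0007,"tz":0.0309,"rx":0,"ry":0,"rz":0,"hand":-1},{"tx":0.026,"ty":-0.0007,"tz":0.0364,"rx":0,"ry":0,"rz":0,"hand":-1},{"tx":0.0312,"ty":-0.0007,"tz":0.0418,"rx":0,"ry":0,"rz":0,"hand":-1},{"tx":0.0366,"ty":-0.0007,"tz":0.0469,"rx":0,"ry":0,"rz":0,"hand":-1},{"tx":0.0423,"ty":-0.0007,"tz":0.0518,"rx":0,"ry":0,"rz":0,"hand":-1},{"tx":0.0482,"ty":-0.0007,"tz":0.0564,"rx":0,"ry":0,"rz":0,"hand":-1},{"tx":0.0543,"ty":-0.0007,"tz":0.0607,"rx":0,"ry":0,"rz":0,"hand":-1},{"tx":0.0543,"ty":-0.0007,"tz":0.0607,"rx":0,"ry":0,"rz":0,"hand":-1}]'
python3 -m pendant '[{"tx":0.0062,"ty":0,"tz":0.0041,"rx":0,"ry":0,"rz":0,"hand":-1},{"tx":0.0126,"ty":0,"tz":0.0078,"rx":0,"ry":0,"rz":0,"hand":-1},{"tx":0.0192,"ty":0,"tz":0.0115,"rx":0,"ry":0,"rz":0,"hand":-1},{"tx":0.0192,"ty":0,"tz":0.0115,"rx":0,"ry":0,"rz":0,"hand":-1},{"tx":0.0192,"ty":0,"tz":0.0115,"rx":0,"ry":0,"rz":0,"hand":-1},{"tx":0.0192,"ty":0,"tz":0.0115,"rx":0,"ry":0,"rz":0,"hand":-1}]'
python3 - <<'E'
from h import *
np.set_printoptions(precision=1,suppress=True)
im=robot.get_image("side");cv2.imwrite("pics/side6.png",cv2.resize(im["color"][110:390,40:410],None,fx=2,fy=2)[:,:,::-1])
t=robot.get_image("top")
for i in(im,t): print(robot.pinpoint("lid_pull",i),proj(i,(543.5,333.5,194.6)),[m["conf"] for m in robot.masks_of("case_lid",i)])
# predicted lid top-front corners at 55/60/65 deg in side crop
for a in(55,60,65):
    c,s=np.cos(np.radians(a)),np.sin(np.radians(a));q=[]
    for h in(0,18):
        for y in(240.6,430.6):
            X=(621-140*c+h*s,y,42+140*s+h*c);r=proj(im,X);q.append([round(2*(r[1]-40)),round(2*(r[0]-110))])
    print(a,q)
E
```

```text
time_s: 15.85
eef_pos: [525.5, 334.8, 165.3]
tool_rot: [179.8, 0.2, 179.8]
force: [-2.3, 6.1, 2.0]
grip_width: 15.6
finger_force: 14.9
time_s: 16.45
eef_pos: [544.0, 334.9, 176.1]
tool_rot: [179.8, 0.1, 179.8]
force: [-0.9, 6.9, 0.5]
grip_width: 15.9
finger_force: 15.0
[{'point': [176.4, 240.3], 'conf': 0.78}] [np.float64(177.4945061704467), np.float64(242.66665067823848)] []
[] [np.float64(212.65282859377896), np.float64(230.29064716598043)] [0.24]
55 [[520, 148], [282, 210], [513, 126], [275, 186]]
60 [[515, 133], [277, 194], [507, 113], [271, 172]]
65 [[510, 120], [273, 179], [502, 101], [266, 158]]
```

View pics/side6.png

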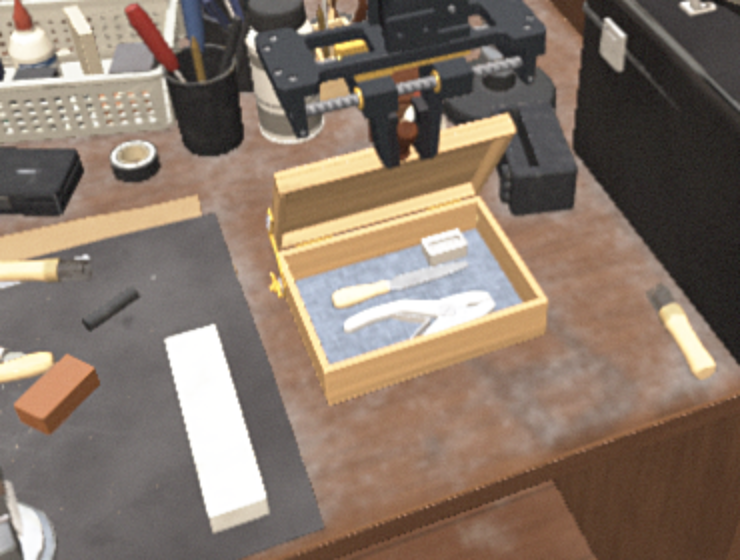

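Side crop: the lid's front edge runs from (277,192) to (517,130), matching the 60° prediction of (277,194) to (515,133). The grip is firm, and the stone is flat on the mat. I'll hold briefly and hand in.

```bash
python3 -m pendant '[{"tx":0,"ty":0.0007,"tz":0,"rx":0,"ry":0,"rz":0,"hand":-1},{"tx":0,"ty":0.0007,"tz":0,"rx":0,"ry":0,"rz":0,"hand":-1},{"tx":0,"ty":0.0007,"tz":0,"rx":0,"ry":0,"rz":0,"hand":-1},{"tx":0,"ty":0.0007,"tz":0,"rx":0,"ry":0,"rz":0,"hand":-1}]' && python3 -c "
from station import robot
print(robot.finish_job())"
```

```text
time_s: 17.15
eef_pos: [543.6, 334.9, 175.9]
tool_rot: [179.9, 0.1, 179.8]
force: [-0.8, 6.0, 2.7]
grip_width: 15.7
finger_force: 14.9
the job is handed in; nothing more can be done
None
```

The sharpening stone lies flat on the mat, clear of the case, and the arm is holding the lid at about 60° by its knob; I handed the job in at about 17 s.

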